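Gauge the pastry spacer block

TASK

Check the height of the thick wooden pastry spacer block, not the thin strip or the round rod, with the aluminium bridge gauge. Set the gauge down over the middle of the block, squarely across it with one leg on each side, so that both legs stand flat on the worktop and the sprung foot rests on the block's top; lower it rather than drop it, leave the block where it lies, and let go.

Things in the scene. Friction and masses are not known exactly. Their poses are not given: they have to be found in the camera images.
- gauge: Loose aluminium bridge gauge, 0.35 to 0.6 kg, upright on two legs: 110 mm across the legs (its y), 48 deep (x), 118 high. Origin midway between the legs at sole level, z up. Black soles 48 x 17 mm centred 48 mm either side; gap between them 79 mm; beam underside 52 mm, beam top 66 mm above the soles. White scale on the -x face; a half turn makes no difference.
- gauge_grip (a point): Point to hold the gauge: on its middle axis, 95 mm above the soles, inside the square grip column, 30 x 30 mm, that stands on the beam from 66 to 118 mm. Hold it from above by its two y faces. Axes as the gauge's. The sprung foot hangs straight below.
- gauge_foot (a joint): Gauge reading in m: how far the sprung foot (steel disc 18 mm across, on the gauge's middle axis) is pushed up from sole level. 0 on the bare worktop or in the air; equals the part's height when the legs stand on the worktop and the foot on the part; range 0 to 0.038. Light spring, 0.5 N at 0 and 1.8 N at 0.026: the gauge's own weight overcomes it.
- block: The block to gauge: loose plain bar of pale wood, 110 mm long (its x), 38 wide (y), 26 high, lying flat. Origin at the centre of its underside, z up. Not to be gauged: a pale thin strip 150 x 26 x 8 mm and a rod 20 mm thick, 130 long, with square ends. Their order varies; all point roughly away from the robot, centres 150 mm or more apart sideways.
Not all that is in view belongs to the job. Several things have the shape of the gauge; the one meant has the colours described above.

How it is judged:
By the outcome, as a careful person would: the job done as asked, in the order asked, and still so for the second after the job is handed in, with the robot touching nothing.
It also fails if it takes over 32 s, if anything falls off the work surface, if the arm or the gripper's body presses on something with over 40 N, if the wrist force passes 120 N, or if a joint passes its speed limit or range.

ROBOT

A 7-joint arm with a two-finger parallel gripper is mounted at the origin on a cart in front of the work surface, level with it; the furniture and walls round the work are solid. World frame = base frame: x ahead of the robot, y to its left, z up, the work surface at z = 0. Lengths are in m, angles in rad, forces in N, time in s.
With the tool pointing down it reaches from about 0.4 to 0.85 m from the base axis. Payload 4.5 kg.
Tool frame: the origin (TCP) lies midway between the tips of the shut fingers; the grasp point (between the pads) lies 19 mm behind it; z points along the fingers, y is the line along which they close (so a half turn about z gives the same grasp; the last joint's range is limited). The gripper opens to 88 mm and grips with 3 to 60 N. Pads are 18 mm wide; open, the fingers measure 123 mm over their backs; the gripper's body (75 mm by 187 mm) begins 45 mm behind the grasp point.
Start: joints at [1.246, 0.689, -0.195, 1.565, 0.157, 0.902, -0.215], TCP at [0.219, -0.585, 0.239] pointing down, gripper open.
Joint ranges: [-3.01, 3.01], [-0.46, 2.08], [-1.47, 1.51], [0.13, 2.56], [-1, 4.14], [0.04, 2.09], [-2.66, 2.66]. Speed limits (rad/s): [2.57, 2.57, 3.14, 3.14, 3.14, 3.14, 3.14].

INTERFACE

Orientations are given as a rotation vector (axis times angle).
In Python, from bench import manip gives the robot as it stands.
- The arm moves only by the shell command python3 -m pendant 'ROWS' [OPENING]. ROWS is JSON, one flat list of numbers, 6 for each row, row after row: the shift along the tool's x, y, z in mm, then the turn, a rotation vector about the tool's x, y, z in degrees. A call has exactly 8 rows; each row is the pose to reach, as a shift and turn from the pose commanded when the call began, along the tool's axes at that moment; what a row does not reach only later rows make up. A row lasts 1/10 s, in which the tool goes at most 50 mm and 8.59 degrees, less where a joint would pass 70% of its speed; a pose out of reach is approached as far as the arm can. A call with a gripper value outside its range is refused whole. OPENING is the gripper's target within -1 to 1 (shut at 1, half-way at 0, fully open at -1), set as the call begins (- or left out, the last holds). The fingers move at their own pace and stop on an object; the grip force is fixed at half the most. Time passes only in rows, so rows that repeat a pose let the fingers close, or fill a call up. It gives the time, the measured TCP pose, the force, the opening and the grip force at its end, in the units of the state.
- manip.get_state(): the state, without advancing time (a new reading comes with each control period).
- manip.camera(name): name is "scene" or "top"; returns a dict with "image" (480x640x3 uint8, red, green, blue), "camera_matrix" (3x3 intrinsics, pixels), "extrinsics" (4x4, takes a point from camera to world coordinates). Camera axes: x right, y down, z forward; pixel columns grow to the right and rows downward; lengths in m; the calibration is good to about 2 mm. A picture is of the moment at which its call begins. There is no depth.
- manip.sign_off(): hands the job in; it is judged then, once.
The state is a dict: "t": time; "joint_pos": joint angles; "joint_velocities": joint speeds; "joint_torque": joint torques, N m; "position": TCP position; "ee_rot": TCP orientation; "force": force on the tool from outside, world axes, zero at the start; "torque": the same for the moment, N m; "gripper_width": opening from 0.0 (shut) to 1.0 (fully open); "grasp_force": force on a finger pad.
Only numpy, scipy, OpenCV 4.12 (cv2) and the standard library are available. Lean on these libraries where they do the work, as an engineer would, in place of code of your own. Each camera call takes 0.05 s, during which the arm holds its last target. There are 200 camera calls.

## Working session

There is one attempt and no reset: what is moved stays moved. The work goes in short steps, Python scripts to look and compute and a shell command to move; the robot and the scene stay as the last step left them, time stands still between calls to the robot, and variables do not carry over. Pictures are saved under pics/ and viewed, at most 10 in all, crops included, and the job is handed in when it is done.

```bash
mkdir -p pics; python3 - <<'E'
from bench import manip
import cv2,numpy as np,pickle
for n in("scene","top"):
    c=manip.camera(n); cv2.imwrite(f"pics/{n}0.png",c["image"][:,:,::-1]); pickle.dump(c,open(f"{n}0.pkl","wb"))
    print(n,np.round(c["camera_matrix"],1).tolist(),np.round(c["extrinsics"],3).tolist())
s=manip.get_state();print(s["t"],s["position"],s["ee_rot"],s["gripper_width"])
E
```

```text
scene [[587.0, 0.0, 320.8], [0.0, 587.0, 251.4], [0.0, 0.0, 1.0]] [[-0.551, -0.423, 0.719, -0.548], [-0.835, 0.284, -0.472, 0.556], [-0.005, -0.86, -0.51, 0.858], [0.0, 0.0, 0.0, 1.0]]
top [[470.7, 0.0, 321.5], [0.0, 470.7, 233.6], [0.0, 0.0, 1.0]] [[0.016, -0.998, 0.055, 0.497], [-1.0, -0.016, 0.008, -0.164], [-0.007, -0.055, -0.998, 1.173], [0.0, 0.0, 0.0, 1.0]]
0.1 [ 0.21922645 -0.58471811  0.23801587] [-3.08965522e+00 -5.60438673e-01  6.54082850e-04] 0.9994130214067934
```

View pics/top0.png

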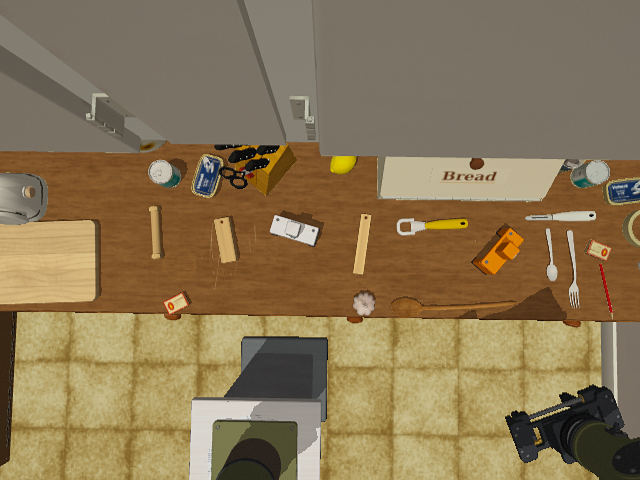

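View pics/scene0.png

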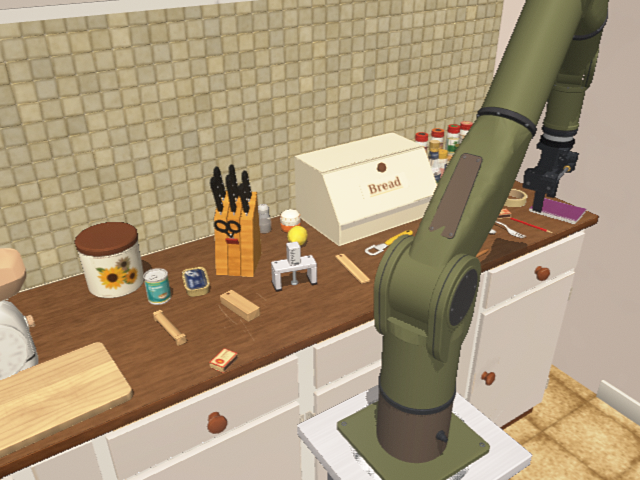

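The top view shows these candidates:
- **Gauge:** the aluminium one is at top (295,229) and scene (293,265). The orange one at top (498,250) is a look-alike.
- **Block:** the thick block is at top (225,240) and scene (240,305). The rod is at top (155,232) and the thin strip at (362,244).

I choose the aluminium gauge and the thick block, and will check both in one crop.

```bash
python3 - <<'E'
import cv2,pickle,numpy as np
t=pickle.load(open("top0.pkl","rb"))["image"][:,:,::-1];s=pickle.load(open("scene0.pkl","rb"))["image"][:,:,::-1]
a=cv2.resize(t[200:275,200:333],(798,450)[:2],interpolation=cv2.INTER_CUBIC)
a=cv2.resize(t[205:270,200:330],None,fx=6,fy=6,interpolation=cv2.INTER_CUBIC)[:, :780]
b=cv2.resize(s[235:325,210:340],None,fx=2.2,fy=2.2,interpolation=cv2.INTER_CUBIC)
o=np.zeros((600,780,3),np.uint8);o[:390]=a;o[395:395+b.shape[0],:b.shape[1]]=b
cv2.imwrite("pics/crop.png",o)
E
```

```text
(no output)
```

View pics/crop.png

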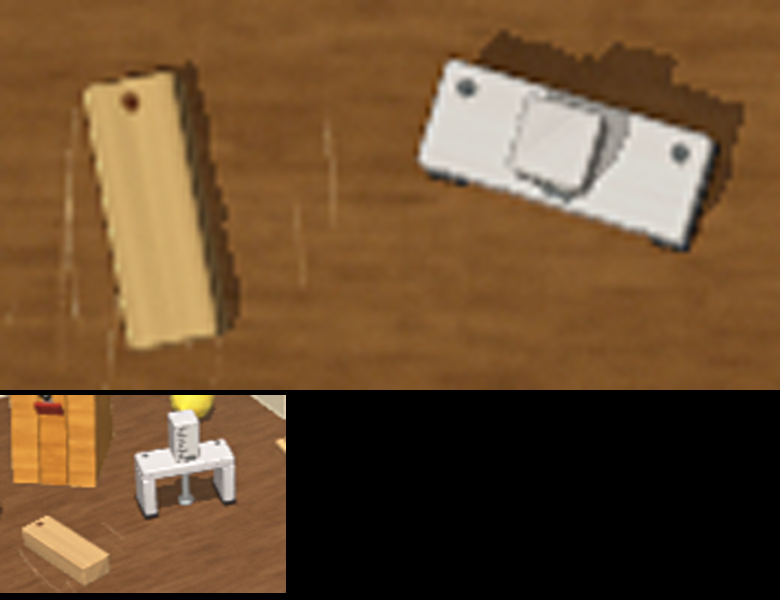

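The crop confirms both choices. The white gauge has black soles, its scale and its sprung foot; its beam corners are at crop (450,60), (717,135), (687,247) and (418,165). The thick block's top corners are at (85,90), (175,70), (217,333) and (130,348).

```bash
cat > h.py <<'E'
import numpy as np
from scipy.spatial.transform import Rotation as R
def px2w(c,uv,z):
    K,E=c["camera_matrix"],c["extrinsics"]
    uv=np.atleast_2d(uv).astype(float)
    d=(np.c_[uv,np.ones(len(uv))]@np.linalg.inv(K).T)@E[:3,:3].T
    o=E[:3,3]; return o+d*((z-o[2])/d[:,2])[:,None]
def w2px(c,p):
    E=c["extrinsics"]; q=(np.atleast_2d(p)-E[:3,3])@E[:3,:3]; q=q@c["camera_matrix"].T; return q[:,:2]/q[:,2:]
def fit(P,lx,ly):  # corners ordered (+x+y),(+x-y),(-x-y),(-x+y)
    M=np.array([[lx,ly],[lx,-ly],[-lx,-ly],[-lx,ly]])/2
    c=P[:,:2].mean(0); A=P[:,:2]-c
    a=np.arctan2((M[:,0]*A[:,1]-M[:,1]*A[:,0]).sum(),(M*A).sum())
    r=np.array([[np.cos(a),-np.sin(a)],[np.sin(a),np.cos(a)]])
    return c,a,np.linalg.norm(M@r.T+c-P[:,:2],axis=1)
E
python3 - <<'E'
from h import *; import pickle
from bench import manip
np.set_printoptions(precision=4,suppress=True)
t=pickle.load(open("top0.pkl","rb"));s=pickle.load(open("scene0.pkl","rb"))
f=lambda a:(np.array(a)+.5)/6-.5+[200,205]
g=px2w(t,f([(450,60),(717,135),(687,247),(418,165)]),.066)
b=px2w(t,f([(85,90),(175,70),(217,333),(130,348)]),.026)
e=lambda P:np.linalg.norm(P-np.roll(P,-1,0),axis=1)
for n,P,l in(("gauge",g,(.048,.110)),("block",b,(.11,.038))):
    c,a,r=fit(P,*l);print(n,c,np.degrees(a),r,e(P))
    for z in ((.066,.118) if n=="gauge" else (.026,)): print(" scene px",w2px(s,[*c,z]),"top",w2px(t,[*c,z]))
print("beam corners scene",w2px(s,g).round(0).tolist(),"block",w2px(s,b).round(0).tolist())
st=manip.get_state();r=R.from_rotvec(st["ee_rot"]);print(r.as_matrix())
E
```

```text
gauge [ 0.5654 -0.0906] -15.350891684021105 [0.0023 0.0014 0.0012 0.0025] [0.1093 0.0456 0.1106 0.0432]
 scene px [[293.7286 261.4335]] top [[294.2277 229.8585]]
 scene px [[293.1466 243.915 ]] top [[292.7166 228.4061]]
block [0.5415 0.0811] 11.14343200627509 [0.0019 0.0003 0.0015 0.0016] [0.0376 0.1087 0.0358 0.1069]
 scene px [[239.008  300.2403]] top [[224.866  239.5687]]
beam corners scene [[271.0, 261.0], [311.0, 254.0], [317.0, 262.0], [275.0, 269.0]] block [[220.0, 295.0], [232.0, 288.0], [259.0, 306.0], [247.0, 313.0]]
[[ 0.9363  0.3512 -0.0007]
 [ 0.3512 -0.9363  0.0014]
 [-0.0001 -0.0016 -1.    ]]
```

Both fits agree with the given sizes to about 2 mm, and the reprojection into the scene view matches. I'm moving toward the gauge, 0.24 m up, and turning +36° about the tool z.

```bash
python3 -m pendant '[20,-14,0,0,0,3, 55,-38,0,0,0,8, 95,-65,0,0,0,14, 135,-92,0,0,0,20, 175,-120,0,0,0,26, 215,-147,0,0,0,31, 250,-171,0,0,0,34, 270,-185,0,0,0,36]' -1
cat > go.py <<'E'
import sys
from h import *; from bench import manip
np.set_printoptions(precision=1,suppress=True)
x,y,z,yaw=map(float,sys.argv[1:5])
s=manip.get_state();r=R.from_rotvec(s["ee_rot"]);m=r.as_matrix()
d=m.T@(np.array([x,y,z])-s["position"])*1000
cy=np.degrees(np.arctan2(m[1,0],m[0,0]))
turn=-((yaw-cy+90)%180-90)
print("t",s["t"],"pos",s["position"]*1000,"yaw",cy,"tilt",m[:,2],"shift",d,"turn z",turn,"F",s["force"],"w",s["gripper_width"],"gf",s["grasp_force"])
print("joints",np.degrees(s["joint_pos"]))
E
python3 go.py .5654 -.0906 .239 -15.35
python3 -c "
from h import *;import pickle
s=pickle.load(open('scene0.pkl','rb'));t=pickle.load(open('top0.pkl','rb'))
print('knife block base',px2w(s,[(216,271),(253,275)],0));print('handles',px2w(t,[(240,163),(275,165)],.25))"
```

```text
t: 0.9
position: [0.4096, -0.3131, 0.2385]
ee_rot: [-3.112, 0.416, -0.0]
force: [0.9, 0.2, -0.2]
gripper_width: 0.998
grasp_force: 0.0
t 0.9 pos [ 409.6 -313.1  238.5] yaw -15.245953627199523 tilt [ 0.  0. -1.] shift [  91.8 -255.6   -0. ] turn z 0.10404637280048235 F [ 0.9  0.2 -0.2] w 0.998123324857619 gf 0.0
joints [ 31.6  31.3   1.1 108.8  -1.1  40.  -71.8]
knife block base [[ 0.73355674  0.05662877  0.        ]
 [ 0.65972775 -0.01762005  0.        ]]
handles [[ 0.68519342  0.00729674  0.25      ]
 [ 0.68219834 -0.06224161  0.25      ]]
```

```bash
python3 -m pendant '[8,-20,0,0,0,0, 22,-60,0,0,0,0, 38,-105,0,0,0,0, 54,-150,0,0,0,0, 70,-195,0,0,0,0, 83,-232,0,0,0,0, 90,-250,0,0,0,0, 92,-256,0,0,0,0]'
python3 go.py .5654 -.0906 .076 -15.35
python3 - <<'E'
from bench import manip
import cv2,pickle,numpy as np
o=[]
for n,(u,v) in(("scene",(293,250)),("top",(294,229))):
    c=manip.camera(n);pickle.dump(c,open(n+"1.pkl","wb"))
    o.append(cv2.resize(c["image"][v-75:v+75,u-50:u+50,::-1],None,fx=4,fy=4,interpolation=cv2.INTER_CUBIC))
cv2.imwrite("pics/over.png",np.hstack(o))
E
```

```text
t: 1.7
position: [0.5653, -0.0916, 0.2382]
ee_rot: [-3.113, 0.414, 0.0]
force: [-0.6, -0.4, 0.0]
gripper_width: 0.999
grasp_force: 0.0
t 1.7 pos [565.3 -91.6 238.2] yaw -15.16001276281861 tilt [ 0.  0. -1.] shift [ -0.2  -0.8 162.2] turn z 0.18998723718138422 F [-0.6 -0.4  0. ] w 0.9988987417472295 gf 0.0
joints [  2.6  35.4   3.4  99.5  -2.9  45.2 -97.7]
```

View pics/over.png

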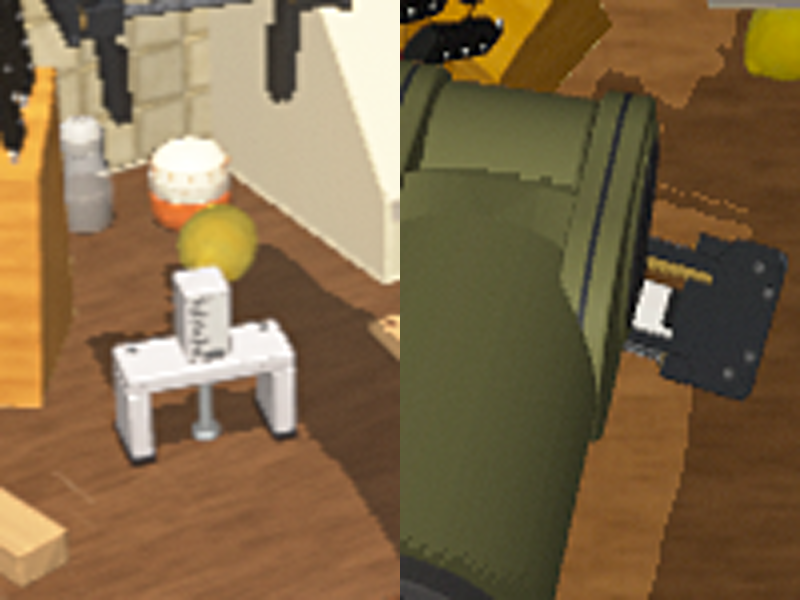

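The open fingers straddle the grip column, seen at about (205,310) in the left half. I'm lowering over it and closing.

```bash
python3 -m pendant '[0,-1,12,0,0,0, 0,-1,38,0,0,0, 0,-1,68,0,0,0, 0,-1,98,0,0,0, 0,-1,125,0,0,0, 0,-1,146,0,0,0, 0,-1,158,0,0,0, 0,-1,162,0,0,0]'
python3 go.py .5654 -.0906 .076 -15.35
python3 -m pendant '[0,0,0,0,0,0, 0,0,0,0,0,0, 0,0,0,0,0,0, 0,0,0,0,0,0, 0,0,0,0,0,0, 0,0,0,0,0,0, 0,0,0,0,0,0, 0,0,0,0,0,0]' 1
```

```text
t: 2.6
position: [0.5629, -0.0953, 0.0753]
ee_rot: [3.112, -0.425, -0.004]
force: [0.5, -0.1, 0.5]
gripper_width: 1.002
grasp_force: 0.0
t 2.6 pos [562.9 -95.3  75.3] yaw -15.555664667494243 tilt [-0. -0. -1.] shift [ 1.2 -5.2 -0.7] turn z -0.20566466749424706 F [ 0.5 -0.1  0.5] w 1.001507910496559 gf 0.0
joints [  3.8  49.3   1.9 106.3  -3.4  24.7 -97.3]
t: 3.4
position: [0.5651, -0.0925, 0.0769]
ee_rot: [-3.112, 0.42, -0.001]
force: [0.7, 3.4, 3.4]
gripper_width: 0.337
grasp_force: 30.0
```

The grip is good: opening 0.337 × 88 = 29.7 mm, against a 30 mm column. I'm lifting 60 mm and looking.

```bash
python3 -m pendant '[0,0,-3,0,0,0, 0,0,-10,0,0,0, 0,0,-20,0,0,0, 0,0,-32,0,0,0, 0,0,-44,0,0,0, 0,0,-53,0,0,0, 0,0,-58,0,0,0, 0,0,-60,0,0,0]'
python3 go.py .5415 .0811 .137 11.14
```

```text
t: 4.2
position: [0.5647, -0.094, 0.1375]
ee_rot: [3.113, -0.422, 0.002]
force: [0.2, 0.3, -4.2]
gripper_width: 0.338
grasp_force: 30.0
t 4.2 pos [564.7 -94.  137.5] yaw -15.44487870097081 tilt [ 0. -0. -1.] shift [ -69.  -162.6    0.5] turn z -26.58487870097082 F [ 0.2  0.3 -4.2] w 0.33841421866566035 gf 29.989211107385927
joints [  3.4  43.5   2.5 104.6  -3.3  31.9 -97.5]
```

```bash
python3 -m pendant '[-4,-9,0,0,0,-2, -13,-30,0,0,0,-5, -25,-60,0,0,0,-10, -38,-90,0,0,0,-15, -50,-118,0,0,0,-20, -60,-142,0,0,0,-24, -67,-157,0,0,0,-26, -69,-163,0,0,0,-26.5]'
python3 -m pendant '[0,0,2,0,0,0, 0,0,6,0,0,0, 0,0,10,0,0,0, 0,0,14,0,0,0, 0,0,17,0,0,0, 0,0,19,0,0,0, 0,0,20,0,0,0, 0,0,20,0,0,0]'
python3 go.py .5415 .0811 .117 11.14
python3 - <<'E'
from bench import manip
import cv2,pickle,numpy as np
o=[]
for n,(u,v) in(("scene",(240,280)),("top",(225,239))):
    c=manip.camera(n);pickle.dump(c,open(n+"2.pkl","wb"))
    o.append(cv2.resize(c["image"][v-60:v+60,u-40:u+40,::-1],None,fx=5,fy=5,interpolation=cv2.INTER_CUBIC))
cv2.imwrite("pics/hover.png",np.hstack(o))
E
```

```text
t: 5.0
position: [0.5404, 0.0842, 0.1363]
ee_rot: [-3.125, -0.309, 0.002]
force: [-0.3, -0.5, -3.9]
gripper_width: 0.338
grasp_force: 30.0
t: 5.8
position: [0.5413, 0.0815, 0.1166]
ee_rot: [3.127, 0.303, -0.0]
force: [0.2, -0.5, -3.8]
gripper_width: 0.336
grasp_force: 30.0
t 5.8 pos [541.3  81.5 116.6] yaw 11.056460424395844 tilt [-0. -0. -1.] shift [ 0.1  0.4 -0.4] turn z -0.08353957560416347 F [ 0.2 -0.5 -3.8] w 0.3364751455351604 gf 29.998022397776367
joints [-12.3  44.1  -1.9 109.4   2.9  26.6 -95.2]
```

View pics/hover.png

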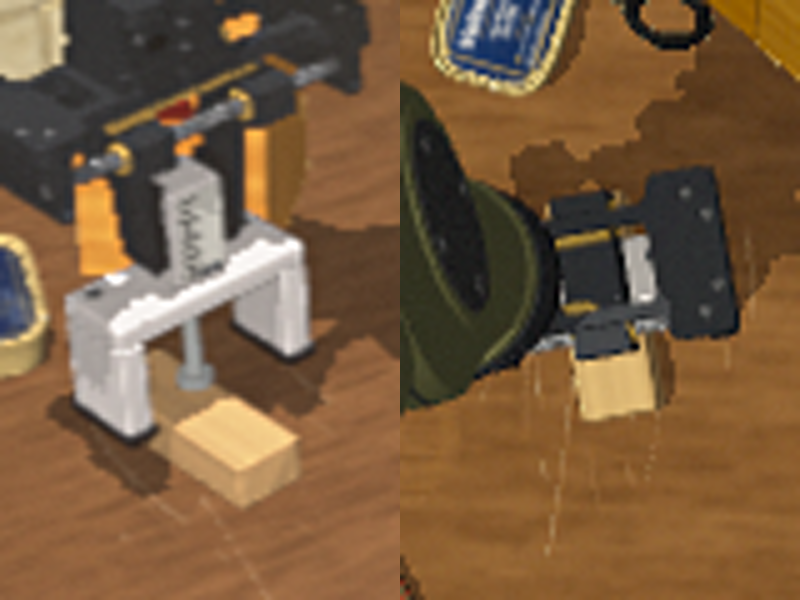

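```bash
python3 - <<'E'
from h import *;import pickle
np.set_printoptions(precision=1,suppress=True)
s=pickle.load(open("scene2.pkl","rb"))
p=np.array([.5413,.0815,.040]);r=R.from_euler('z',11.06,degrees=True)
L=np.array([[-.024,.055,0],[-.024,.0395,0],[-.024,-.055,0],[.024,-.055,0],[-.024,-.055,.066],[-.024,.055,.066],[0,0,0]])
print(((w2px(s,r.apply(L)+p)-[200,220])*5))
b=np.array([.5415,.0811,0]);B=np.array([[-.055,.019,.026],[-.055,-.019,.026],[-.055,.019,0],[-.055,-.019,0]])
print((w2px(s,R.from_euler('z',11.14,degrees=True).apply(B)+b)-[200,220])*5)
E
```

```text
[[130.3 446.5]
 [156.8 432.7]
 [311.6 352.6]
 [250.4 314.1]
 [303.9 239. ]
 [117.7 329.7]
 [192.3 378.1]]
[[234.8 465.6]
 [297.1 432.1]
 [238.5 509.6]
 [300.2 475.6]]
```

The projected gauge and block corners match the picture to within about 5 crop px, which is 1–2 mm, so the gauge is centred and square. I'm lowering gently.

```bash
python3 -m pendant '[0,0,3,0,0,0, 0,0,8,0,0,0, 0,0,14,0,0,0, 0,0,20,0,0,0, 0,0,26,0,0,0, 0,0,31,0,0,0, 0,0,34,0,0,0, 0,0,36,0,0,0]'
python3 -m pendant '[0,0,0,0,0,0, 0,0,0.5,0,0,0, 0,0,1,0,0,0, 0,0,1.5,0,0,0, 0,0,2,0,0,0, 0,0,2.5,0,0,0, 0,0,2.5,0,0,0, 0,0,2.5,0,0,0]'; python3 go.py .5415 .0811 .0769 11.14
```

```text
t: 6.7
position: [0.5414, 0.0815, 0.0804]
ee_rot: [3.127, 0.303, 0.0]
force: [0.0, -0.1, -1.8]
gripper_width: 0.337
grasp_force: 30.0
t: 7.5
position: [0.5414, 0.0816, 0.0782]
ee_rot: [3.127, 0.303, 0.0]
force: [0.8, 0.5, -1.4]
gripper_width: 0.339
grasp_force: 30.0
t 7.5 pos [541.4  81.6  78.2] yaw 11.058158585819156 tilt [ 0. -0. -1.] shift [-0.   0.5  1.3] turn z -0.08184141418084323 F [ 0.8  0.5 -1.4] w 0.3386685848088751 gf 30.000218710920308
joints [-12.5  47.9  -1.6 110.3   3.2  21.8 -95.4]
```

Force went from about −4 N to −1.8 N as the spring foot touched. The soles are about 1 mm up, so I'm easing down.

```bash
python3 -m pendant '[0,0,0.3,0,0,0, 0,0,0.6,0,0,0, 0,0,0.9,0,0,0, 0,0,1.2,0,0,0, 0,0,1.5,0,0,0, 0,0,1.5,0,0,0, 0,0,1.5,0,0,0, 0,0,1.5,0,0,0]'; python3 go.py .5415 .0811 .0769 11.14
```

```text
t: 8.3
position: [0.5414, 0.0815, 0.0769]
ee_rot: [3.127, 0.303, 0.0]
force: [-0.4, -0.4, 1.0]
gripper_width: 0.334
grasp_force: 30.0
t 8.3 pos [541.4  81.5  76.9] yaw 11.055956777394917 tilt [ 0. -0. -1.] shift [-0.   0.4 -0. ] turn z -0.08404322260508934 F [-0.4 -0.4  1. ] w 0.33413998090355224 gf 30.00451252417406
joints [-12.5  48.   -1.6 110.4   3.2  21.7 -95.4]
```

The legs now carry the load (+1 N). I'm releasing, then rising straight up.

```bash
python3 -m pendant '[0,0,0.3,0,0,0, 0,0,0.3,0,0,0, 0,0,0.3,0,0,0, 0,0,0.3,0,0,0, 0,0,0.3,0,0,0, 0,0,0.3,0,0,0, 0,0,0.3,0,0,0, 0,0,0.3,0,0,0]' -0.6
python3 -m pendant '[0,0,-4,0,0,0, 0,0,-15,0,0,0, 0,0,-32,0,0,0, 0,0,-55,0,0,0, 0,0,-80,0,0,0, 0,0,-105,0,0,0, 0,0,-122,0,0,0, 0,0,-130,0,0,0]'
python3 go.py .42 -.12 .207 11.14
```

```text
t: 9.1
position: [0.5413, 0.0815, 0.0764]
ee_rot: [3.127, 0.303, 0.0]
force: [-0.4, 1.1, 0.3]
gripper_width: 0.803
grasp_force: 0.0
t: 9.9
position: [0.5422, 0.0816, 0.2089]
ee_rot: [-3.127, -0.302, -0.006]
force: [-0.0, -0.3, -0.2]
gripper_width: 0.8
grasp_force: 0.0
t 9.9 pos [542.2  81.6 208.9] yaw 11.04850777210596 tilt [ 0.  0. -1.] shift [-158.6  174.5    1.3] turn z -0.09149222789403666 F [-0.  -0.3 -0.2] w 0.7998337278790685 gf 0.0
joints [-12.   35.8  -2.3 105.4   2.2  38.7 -94.5]
```

Moving aside (toward −y) so that both cameras see the gauge.

```bash
python3 -m pendant '[0,12,-5,0,0,0, 0,40,-10,0,0,0, 0,75,-10,0,0,0, 0,112,-10,0,0,0, 0,150,-10,0,0,0, 0,182,-10,0,0,0, 0,205,-10,0,0,0, 0,215,-10,0,0,0]'
python3 - <<'E'
from h import *;from bench import manip
import cv2,pickle
o=[];r=R.from_euler('z',11.1,degrees=True)
L=np.array([[-.024,.055,0],[-.024,-.055,0],[-.024,.055,.066],[-.024,-.055,.066],[.024,.055,.066],[.024,-.055,.066]])
for n,(u,v) in(("scene",(240,280)),("top",(225,239))):
    c=manip.camera(n);pickle.dump(c,open(n+"3.pkl","wb"))
    o.append(cv2.resize(c["image"][v-60:v+60,u-40:u+40,::-1],None,fx=5,fy=5,interpolation=cv2.INTER_CUBIC))
    print(n,((w2px(c,r.apply(L)+[.5413,.0815,0])-[u-40,v-60])*5).round().tolist())
cv2.imwrite("pics/placed.png",np.hstack(o))
E
```

```text
t: 10.7
position: [0.5817, -0.1339, 0.2156]
ee_rot: [3.126, 0.295, -0.003]
force: [-0.9, -0.8, -0.0]
gripper_width: 0.803
grasp_force: 0.0
scene [[138.0, 515.0], [316.0, 419.0], [125.0, 401.0], [309.0, 308.0], [65.0, 360.0], [247.0, 271.0]]
top [[109.0, 372.0], [326.0, 333.0], [74.0, 370.0], [304.0, 329.0], [57.0, 270.0], [287.0, 229.0]]
```

View pics/placed.png

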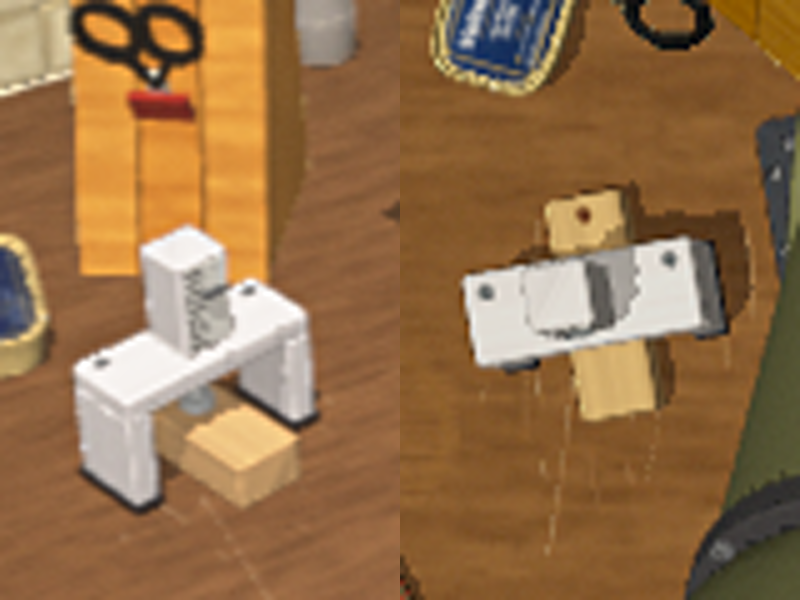

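The gauge stands flat over the middle of the block and square across it. The foot is on the wood at scene crop (195,400), and the beam corners match the prediction. The block's ends are where they were, and the robot is clear.

```bash
python3 -c "
from bench import manip
print(manip.sign_off())"
```

```text
the job is handed in; nothing more can be done
None
```

The aluminium gauge is standing squarely over the middle of the thick block, with its legs on the worktop and its foot on the wood. It was lowered and released without moving the block, and the job was handed in about 11 s into the 32 s allowed; no verdict came back.

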